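Pop a tin out of the counter dispenser and stop it on the chute

ROBOT

A 6-joint arm with a two-finger parallel gripper is mounted at the origin on the work surface. World frame = base frame: x ahead of the robot, y to its left, z up, the work surface at z = 0. Lengths are in m, angles in degrees, forces in N, time in s.
With the tool pointing down it reaches from about 0.3 to 0.75 m from the base axis. Payload 8.5 kg.
Tool frame: the origin (TCP) lies midway between the tips of the shut fingers; the grasp point (between the pads) lies 19 mm behind it; z points along the fingers, y is the direction in which the jaws open and shut (so a half turn about z gives the same grasp; the last joint's range is limited). The gripper opens to 85 mm and grips with 20 to 120 N. Pads are 22 mm wide; open, the fingers measure 114 mm over their backs; the gripper's body (76 mm by 85 mm) begins 54 mm behind the grasp point. The pads swing forward as they close: fully open they stand 13 mm farther back than shut.
Start: joints at [61.862, 21.807, 74.336, -0, 83.858, -12.336], TCP at [0.15, 0.529, 0.231] pointing down, gripper open.
Joint ranges: [-178.18, 178.18], [-50.72, 133.34], [12.68, 142.11], [-81.47, 261.47], [9.98, 163.14], [-165.26, 165.26]. Speed limits (degrees/s): [136.94, 136.94, 180, 180, 180, 180].

INTERFACE

Orientations are given as a 3x3 rotation matrix whose columns are the frame's x, y, z axes.
In Python, from rig import env, viewer, ticket gives the robot as it stands. The module is installed in compiled form; this text tells all that it offers.
- The arm moves only by the shell command python3 -m pendant 'ROWS' [FORCE]. ROWS is JSON, a list of rows, each a list of 3 entries, a list of its own where there are three numbers: the shift along the world's x, y, z in mm, then the turn about the world's z in rad, then the opening, from -1 (shut) to 1 (fully open). A call has 1 to 12 rows; each row shifts and turns the pose as measured when the row begins; what a row does not reach is not made up. A row lasts 1/8 s, in which the tool goes at most 62.5 mm and 10.7 degrees, less where a joint would pass 70% of its speed; a pose out of reach is approached as far as the arm can. A call with a gripper value outside its range is refused whole. The fingers move at their own pace and stop on an object; FORCE is the grip in N (left out, the last holds). Time passes only in rows, so rows that do not move let the fingers close. It gives the time, the measured TCP pose, the force and the opening at its end, in the units of the state.
- env.observe(): the state, without advancing time (a new reading comes with each control period).
- viewer.get_image(name): name is "scene" or "side" or "wrist"; returns (picture, depth): 480x640x3 uint8, red, green, blue; 480x640 float32, m along the optical axis (not along the pixel's ray), 0 where there is no reading.
- viewer.camera_params(name): a dict with "fx", "fy", "cx", "cy" (pixels), "D" ([k1, k2, p1, p2, k3] as OpenCV has them; the pictures are not rectified), "rvec" (rotation vector, rad) and "tvec" (3), from world to camera coordinates, as OpenCV has them; the wrist camera has in their place "T_tool_cam" (4x4, takes a point from camera to tool coordinates, whose origin is the TCP and whose axes are the flange's). Camera axes: x right, y down, z forward; pixel columns grow to the right and rows downward; lengths in m; the calibration is good to about 2 mm. A picture is of the moment at which its call begins: read the wrist's pose just before it. camera_params takes no time and is no camera call.
- ticket.close_job(): hands the job in, once; it reports no verdict.
The state is a dict: "time_s": time; "q": joint angles; "qvel": joint speeds; "joint_efforts": joint torques, N m; "position": TCP position; "tool_rot": TCP orientation; "ft_force": force on the tool from outside, world axes, zero at the start; "wrist_torque": the same for the moment, N m; "grip_width": finger opening in m.
Only numpy, scipy, OpenCV 4.12 (cv2) and the standard library are available. Lean on these libraries where they do the work, as an engineer would, in place of code of your own. Each camera call takes 0.05 s, during which the arm holds its last target. There are 200 camera calls.

TASK

Press the side paddle of the little tin dispenser all the way down with one finger, so that the sprung tin pops out past the gate, and stop the tin with your other finger while it is still on the chute, before it slides off the open end. Finish holding just like that: paddle kept down by one finger, tin resting still against the other. Do not pick up or pinch the tin, and leave the goods standing round the dispenser where they are.

Things in the scene. Friction and masses are not known exactly. Their poses are not given: they have to be found in the camera images.
- dispenser: counter-top tin dispenser screwed to the counter, grey and dark steel, 215 mm long, 130 mm wide. Origin on the counter (z = 0) straight below the middle of the gate; x is level and points down the chute towards its open end, y points to the side where the paddle is, z up. It stands level, at any yaw within 0.6 rad.
- chute (a point): middle of the chute floor at the gate, 72 mm above the counter; x runs down the chute, 18 degrees below level, y as the dispenser's, z square to the floor. Chute smooth and slippery, open on top, 47 mm wide inside, side walls 3 mm thick standing 10 mm above its floor. Behind the gate (x < 0) is the bay: tin, then spring ejector (0.6 N on the tin); its back, 126 mm high, is 75 mm behind the gate.
- paddle_top (a point): middle of the top of the press paddle, a level aluminium plate 36 mm (along x) by 28 mm (y), 6 mm thick, 58 mm ahead of the gate and 44 mm to the +y side of the chute's middle line. Top 75 mm above the counter when up, 63 mm fully down: 10 mm above the chute floor abreast of it, so a fingertip as low as the one on the paddle clears that floor and blocks the tin.
- paddle (a joint): how far the paddle is pressed, m: 0 up, 0.012 fully down. Moves straight down, carries the gate (thin blade standing 7 mm above the chute floor), springs back when let go: 2 N to start, 5 N fully down. At about 7 to 8.5 mm the gate is below the floor and the tin shoots out; unstopped, it is off the chute in about half a second.
- tin: small loose flat tin, white with a steel lid, 34 mm along the chute (its x), 44 mm across (its y), 22 mm high (its z), about 120 g, origin at the middle of its underside. At the start it lies on the chute floor in the bay, front face at the gate, origin 18 mm behind the gate.
- jar: amber glass jar with a lid, 60 mm across, 95 mm high, standing near the dispenser; origin at the middle of its underside. To be left alone.
- can: aluminium can, 52 mm across, 90 mm high, standing near the dispenser; origin at the middle of its underside. To be left alone.
- carton: cardboard carton 50 x 75 x 60 mm (x, y, z) standing near the dispenser; origin at the middle of its underside. To be left alone.
- chute_end (a point): middle of the chute floor at its open lower end, 125 mm down the chute from the gate, 33 mm above the counter; past it the tin would drop onto the counter. Abreast of the paddle (58 mm level distance ahead of the gate) the chute floor is 53 mm above the counter.
Mind the look-alikes: they are no part of the job. Of the things like the tin, leave any that is orange; of the rest the larger one is meant.

How it is judged (in metres and radians):
On the way, in this order (a step that is already met when the one before it is completed fails the run):
1. the paddle is being pressed, the tin still in its bay (value of joint paddle above 0.0025 m and x of tin in the frame of chute below 0 m).
2. the tin has popped out past the gate and is stopped on the chute by a finger, the paddle still down (value of joint paddle above 0.009 m and x of tin in the frame of chute between 0.01 and 0.105 m and linear speed of tin below 0.02 m/s and contact force between the fingers and tin above 0.03 N), for 0.3 s.
At the end, for the whole second after the job is handed in: The paddle is held at least 9 of its 12 mm down; the tin rests on the chute floor (underside within about 5 mm of it), its middle 10 to 105 mm past the gate along the chute, still (under 20 mm/s) and touching a finger (over 0.03 N) (all of step 2 and z of tin in the frame of chute between -0.004 and 0.005 m); the arm keeps its last pose, push and grip.
It fails at once if the tin was lifted off the chute (z of tin in the frame of chute above 0.012 m).
It fails at once if the tin slid off the chute (x of tin in the frame of chute above 0.125 m or z of tin in the frame of chute below -0.015 m).
It fails at once if the tin was pinched or pressed hard (contact force between the fingers and tin above 15 N).
It fails at once if a bystander was moved, lifted or knocked over (distance of any of jar, can, carton from where it was at the start of the episode above 0.015 m or angle between any of jar, can, carton's own z axis and vertical above 0.2 rad).
It also fails if it takes over 40 s, if anything falls off the work surface, if the arm or the gripper's body presses on something with over 40 N, if the wrist force passes 120 N, or if a joint passes its speed limit or range.

## Working session

There is one attempt and no reset: what is moved stays moved. The work goes in short steps, Python scripts to look and compute and a shell command to move; the robot and the scene stay as the last step left them, time stands still between calls to the robot, and variables do not carry over. Pictures are saved under pics/ and viewed, about 8 in all and at most 12, crops included, and the job is handed in when it is done.

```bash
mkdir -p pics
python3 - <<'E'
from rig import env,viewer
import cv2,numpy as np
s=env.observe();print(s)
for n in("scene","side"):
    im,d=viewer.get_image(n);cv2.imwrite(f"pics/{n}0.png",im[:,:,::-1]);np.savez(f"{n}0.npz",im=im,d=d)
    p=viewer.camera_params(n);print(n,p)
    R=cv2.Rodrigues(np.array(p["rvec"]))[0];print(-R.T@np.array(p["tvec"]).ravel())
E
```

```text
{'time_s': 0.0, 'q': array([ 6.18613598e+01,  2.18432860e+01,  7.43852533e+01,  2.70686488e-04,
        8.38566091e+01, -1.23340932e+01]), 'qvel': array([ 0.02487722,  0.07311689, -0.00727559, -0.01155803, -0.05359701,
        0.00719403]), 'joint_efforts': array([ 2.84306800e-03, -4.48443782e+01, -2.31285775e+01,  4.78186314e-05,
        4.63870936e-03, -2.80689967e-06]), 'position': array([0.14964387, 0.52895461, 0.23068731]), 'tool_rot': array([[-9.62196130e-01,  2.72356587e-01, -7.05005044e-04],
       [ 2.72357310e-01,  9.62195294e-01, -1.30825663e-03],
       [ 3.22040225e-04, -1.45081274e-03, -9.99998896e-01]]), 'ft_force': array([-0.20657269, -0.29884539,  0.24736917]), 'wrist_torque': array([-0.01719409, -0.01049961,  0.00686115]), 'grip_width': 0.08529422910718827}
scene {'fx': 440.9368188894159, 'fy': 440.9368188894159, 'cx': 320.2341574291975, 'cy': 239.5305260359272, 'D': array([0.00853628, 0.        , 0.        , 0.        , 0.        ]), 'rvec': array([ 1.70368148,  1.81874066, -0.77714494]), 'tvec': array([-0.02967412, -0.29262313,  1.07373958])}
[0.96905998 0.10159106 0.53854205]
side {'fx': 600.7643337575722, 'fy': 600.7643337575722, 'cx': 317.9412760323495, 'cy': 244.75154883699625, 'D': array([0.00865782, 0.        , 0.        , 0.        , 0.        ]), 'rvec': array([ 2.26292513, -0.1044242 ,  0.07119269]), 'tvec': array([-0.49032909,  0.11921486,  0.94304174])}
[ 0.41206681 -0.69339204  0.70240369]
```

View pics/scene0.png

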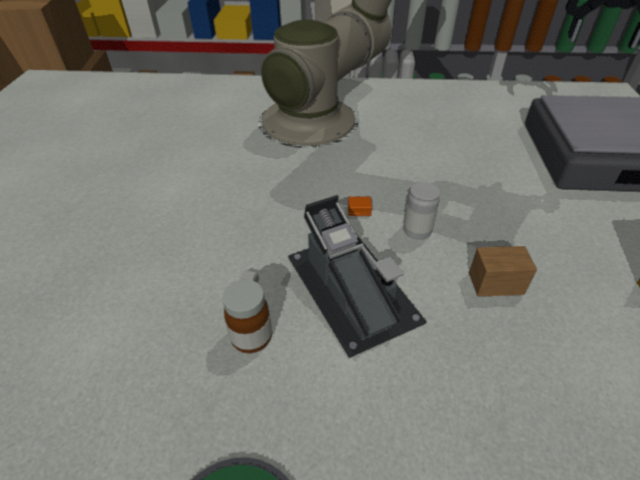

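View pics/side0.png

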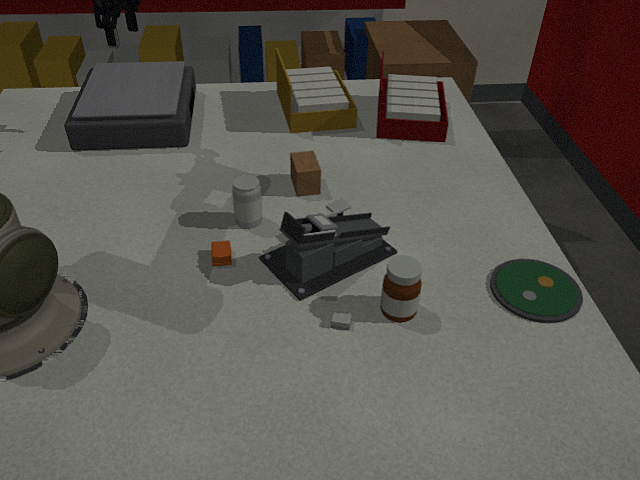

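The scene view shows the dispenser at (355,275), paddle plate at (387,268), tin at (340,238), jar at (248,315), can at (421,210), carton at (502,270). An orange look-alike sits at (360,206) and a small white one at (254,277). Side view: dispenser at (330,250), paddle at (340,207), small white look-alike at (341,321).

```bash
cat > h.py <<'E'
import numpy as np,cv2
from rig import env,viewer
def cam(n,s=None):
    p=viewer.camera_params(n);K=np.array([[p["fx"],0,p["cx"]],[0,p["fy"],p["cy"]],[0,0,1.]])
    if "rvec" in p:
        R=cv2.Rodrigues(np.array(p["rvec"]))[0].T;c=-R@np.array(p["tvec"]).ravel()
    else:
        T=np.array(p["T_tool_cam"]);A=np.array(s["tool_rot"]);R=A@T[:3,:3];c=A@T[:3,3]+s["position"]
    return K,np.array(p["D"]),R,c
def rays(C,uv):
    K,D,R,c=C;u=cv2.undistortPoints(np.array(uv,float).reshape(-1,1,2),K,D)[:,0]
    return np.c_[u,np.ones(len(u))]@R.T,c
def onplane(C,uv,z):
    r,c=rays(C,uv);return c+r*((z-c[2])/r[:,2])[:,None]
def cloud(C,d):
    v,u=np.mgrid[:480,:640];r,c=rays(C,np.c_[u.ravel(),v.ravel()]);return (c+r*d.reshape(-1,1)).reshape(480,640,3)
def proj(C,P):
    K,D,R,c=C;return cv2.projectPoints(np.array(P,float),cv2.Rodrigues(R.T)[0],-R.T@c,K,D)[0][:,0]
E
python3 - <<'E'
from h import *
np.set_printoptions(precision=4,suppress=True)
for n,b in(("scene",(280,190,440,360)),("side",(250,190,410,310))):
    f=np.load(n+"0.npz");C=cam(n);X=cloud(C,f["d"])
    x0,y0,x1,y1=b
    cv2.imwrite(f"pics/{n}_c.png",cv2.convertScaleAbs(cv2.resize(f["im"][y0:y1,x0:x1,::-1],None,fx=3.5 if n=="scene" else 5,fy=3.5 if n=="scene" else 5,interpolation=cv2.INTER_CUBIC),alpha=1.6))
    Q=X[y0:y1,x0:x1].reshape(-1,3);I=f["im"][y0:y1,x0:x1].reshape(-1,3)
    print(n,"depth ok",(f["d"]>0).mean(),"max z",np.percentile(Q[:,2],99.8))
    m=Q[:,2]>.02;print(Q[m].min(0),Q[m].max(0))
    # paddle
S=cam("scene");T=cam("side")
print("paddle rough scene",onplane(S,[(387,268)],.075),"side",onplane(T,[(339,207)],.075))
print("jar",onplane(S,[(246,296)],.095),"can",onplane(S,[(423,192)],.09),"carton",onplane(S,[(502,258)],.06))
E
```

```text
scene depth ok 0.9959993489583333 max z 0.5385420520583821
[0.3163 0.0375 0.02  ] [0.9691 0.2553 0.5385]
side depth ok 0.995830078125 max z 0.7024036923472852
[ 0.3858 -0.6934  0.02  ] [0.6337 0.231  0.7024]
paddle rough scene [[0.5457 0.1626 0.075 ]] side [[0.5448 0.1574 0.075 ]]
jar [[ 0.6232 -0.0213  0.095 ]] can [[0.388  0.2258 0.09  ]] carton [[0.5015 0.3352 0.06  ]]
```

View pics/scene_c.png

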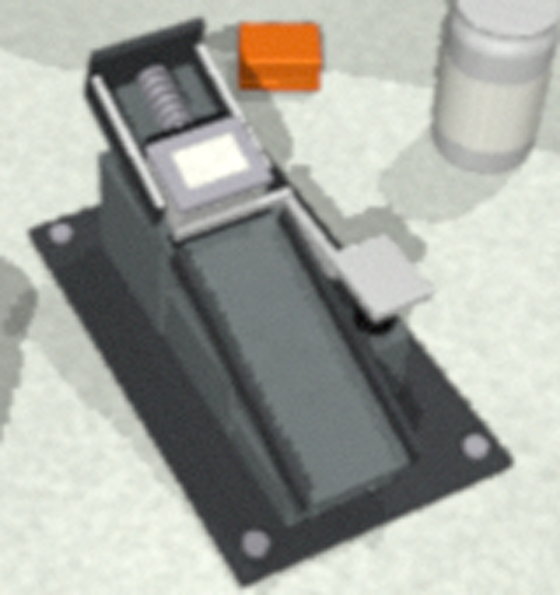

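View pics/side_c.png

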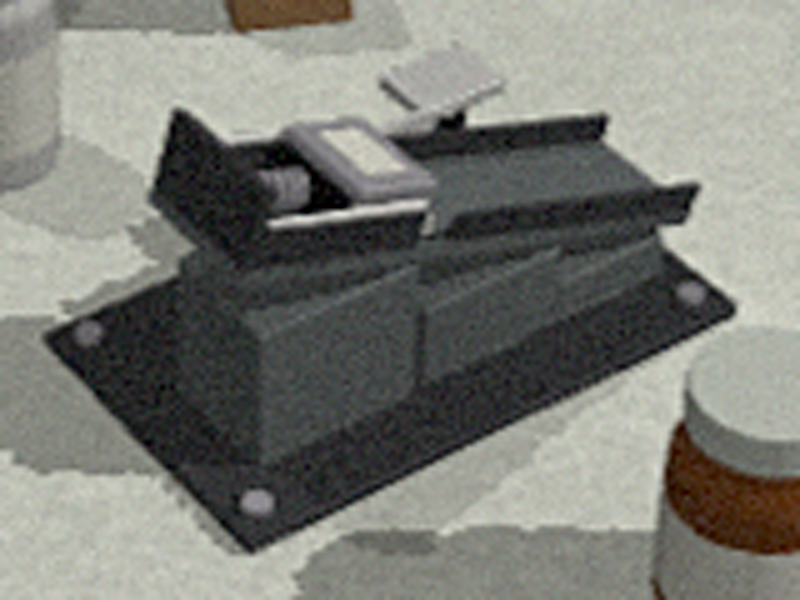

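Run:
```python
from h import *
np.set_printoptions(precision=4,suppress=True)
S=cam("scene");T=cam("side")
a=np.array([(30,232),(245,585),(512,463)])/3.5+[280,190]
b=np.array([(47,338),(250,550),(735,310)])/5+[250,190]
P=onplane(S,a,.004);Q=onplane(T,b,.004);print(P,Q)
d=lambda u,v:np.degrees(np.arctan2(*(v-u)[1::-1]))
print("yaw",d(P[0],P[1]),d(P[1],P[2])-90,d(Q[1],Q[2]),d(Q[0],Q[1])+90, "len",np.linalg.norm(P[1]-P[0]),np.linalg.norm(P[2]-P[1]))
for n,b,C in(("scene",(368,250,410,290),S),("side",(322,195,354,216),T)):
    f=np.load(n+"0.npz");X=cloud(C,f["d"]);x0,y0,x1,y1=b
    m=np.zeros((480,640),bool);m[y0:y1,x0:x1]=1
    g=f["im"].astype(int);sub=m&(f["d"]>0)&(abs(X[...,2]-.075)<.005)
    k,l,st,ce=cv2.connectedComponentsWithStats(sub.astype(np.uint8));i=1+st[1:,4].argmax()
    sub=l==i
    vu=np.argwhere(sub)[:,::-1].astype(np.float32);p=onplane(C,vu,.075)[:,:2]
    r=cv2.minAreaRect((p*1000).astype(np.float32));print(n,sub.sum(),"z",np.median(X[sub][:,2]),"rect",r,"mean",p.mean(0))
```

```text
[[0.4644 0.0087 0.004 ]
 [0.648  0.1153 0.004 ]
 [0.5839 0.2246 0.004 ]] [[0.4002 0.1143 0.004 ]
 [0.4636 0.003  0.004 ]
 [0.6466 0.1096 0.004 ]]
yaw 30.121121769369633 30.39275354245524 30.216892257639863 29.677816062821336 len 0.21228733269896366 0.12676984528581317
scene 457 z 0.07373730697061848 rect ((536.6638793945312, 159.3928680419922), (59.5208854675293, 29.864791870117188), 30.18124008178711) mean [0.5444 0.1627]
side 255 z 0.07422357825604675 rect ((536.1109008789062, 156.38075256347656), (56.35082244873047, 32.47902297973633), 34.25510025024414) mean [0.5409 0.1587]
```

Run:
```python
from h import *
np.set_printoptions(precision=1,suppress=True)
th=np.radians(30.1);ex=np.array([np.cos(th),np.sin(th)]);ey=np.array([-ex[1],ex[0]])
c0=np.array([.524,.114])
for n,b in(("scene",(360,245,412,290)),("side",(318,190,356,220))):
    C=cam(n);f=np.load(n+"0.npz");X=cloud(C,f["d"]);x0,y0,x1,y1=b
    m=np.zeros((480,640),bool);m[y0:y1,x0:x1]=1
    sub=m&(f["d"]>0)&(abs(X[...,2]-.0745)<.004)
    p=onplane(C,np.argwhere(sub)[:,::-1],.075)[:,:2]-c0
    q=np.c_[p@ex,p@ey]*1000
    for lo in range(-10,70,4):
        s=q[(q[:,0]>=lo)&(q[:,0]<lo+4)]
        if len(s):print(n,lo,len(s),np.percentile(s[:,1],[3,97]))
    print(n,"xmax",np.percentile(q[:,0],[95,98,100]))
    # chute floor plane points, centre line
    Y=X.reshape(-1,3);ok=(f["d"].ravel()>0)
    w=Y[:,:2]-c0;u=np.c_[w@ex,w@ey]*1000
    s=ok&(abs(u[:,1])<12)&(u[:,0]>10)&(u[:,0]<90)&(Y[:,2]>.02)&(Y[:,2]<.08)
    k=np.polyfit(u[s,0],Y[s,2]*1000,1);print("slope deg",np.degrees(np.arctan(k[0])),"x where z=53 (dispenser x=58):",(53-k[1])/k[0],s.sum())
    # walls: points higher than floor+6
    s=ok&(abs(u[:,1])<35)&(u[:,0]>50)&(u[:,0]<90)&(Y[:,2]*1000>np.polyval(k,u[:,0])+6)
    print("wall y hist",np.histogram(u[s,1],bins=np.arange(-36,37,4)))
```

```text
scene -10 7 [18.5 23. ]
scene -6 15 [14.3 23.7]
scene -2 13 [13.3 22.9]
scene 2 16 [12.3 22.8]
scene 6 15 [13.3 23.7]
scene 10 14 [13.1 23. ]
scene 14 13 [12.4 23.5]
scene 18 11 [13.3 23.5]
scene 22 12 [19.3 42.3]
scene 26 43 [19.  46.7]
scene 30 43 [19.6 46.7]
scene 34 43 [19.7 46.3]
scene 38 44 [19.4 47.3]
scene 42 43 [19.9 46.5]
scene 46 43 [19.2 46.8]
scene 50 47 [19.7 47.1]
scene 54 44 [20.8 46.4]
scene 58 46 [19.5 46. ]
scene 62 11 [18.9 41.1]
scene xmax [60.8 62.1 63.5]
slope deg -17.866608117429234 x where z=53 (dispenser x=58): 38.394512213393554 895
wall y hist (array([52,  0,  0,  0,  0,  0,  0,  0,  0,  0,  0,  0, 62, 34, 26, 23, 17,
       15]), array([-36, -32, -28, -24, -20, -16, -12,  -8,  -4,   0,   4,   8,  12,
        16,  20,  24,  28,  32,  36]))
side 2 6 [ 9.6 23.1]
side 6 12 [ 9.7 20.9]
side 10 8 [ 9.9 22.4]
side 14 8 [12.9 22.7]
side 18 14 [16.  42.3]
side 22 24 [16.7 45.3]
side 26 25 [16.  45.7]
side 30 24 [18.4 46.2]
side 34 24 [17.3 45.6]
side 38 24 [16.7 45.6]
side 42 22 [17. 46.]
side 46 25 [16.3 46.4]
side 50 22 [18.7 44.4]
side 54 22 [17.9 45.9]
side 58 7 [22.4 42.8]
side xmax [56.6 58.2 59.3]
slope deg -17.676642562664984 x where z=53 (dispenser x=58): 41.24350169136971 266
wall y hist (array([18,  0,  0,  0,  0,  0,  0,  0,  0,  0,  0,  3, 36, 12, 14,  6,  6,
        9]), array([-36, -32, -28, -24, -20, -16, -12,  -8,  -4,   0,   4,   8,  12,
        16,  20,  24,  28,  32,  36]))
```

```bash
python3 -m pendant '[[[40,-39,0],0.16,1],[[40,-39,0],0.16,1],[[40,-39,0],0.16,1],[[40,-39,0],0.16,1],[[40,-39,0],0.16,1],[[40,-39,0],0,-0.29],[[40,-39,0],0,-0.29],[[40,-39,0],0,-0.29],[[40,-39,0],0,-0.29],[[40,-36,0],0,-0.29],[[0,0,0],0,-0.29],[[0,0,0],0,-0.29]]'
python3 - <<'E'
from h import *
np.set_printoptions(precision=4,suppress=True)
s=env.observe();im,d=viewer.get_image("wrist");C=cam("wrist",s)
print(s["position"],s["tool_rot"],s["grip_width"],s["q"],s["ft_force"],C[3])
np.savez("w1.npz",im=im,d=d,R=C[2],c=C[3]);cv2.imwrite("pics/w1.png",cv2.convertScaleAbs(im[:,:,::-1],alpha=1.4))
E
```

```text
time_s: 1.6
position: [0.5542, 0.1317, 0.2265]
tool_rot: [[-0.86, -0.51, -0.006], [-0.51, 0.86, -0.004], [0.007, -0.0, -1.0]]
ft_force: [-0.4, 0.2, -0.2]
grip_width: 0.0302
[0.5542 0.1317 0.2265] [[-0.8604 -0.5096 -0.0056]
 [-0.5096  0.8604 -0.0036]
 [ 0.0067 -0.0002 -1.    ]] 0.030202511583141144 [   1.5505   24.1501   71.3603   -0.1995   84.8174 -119.0696] [-0.3574  0.1596 -0.158 ] [0.4886 0.093  0.3687]
```

View pics/w1.png

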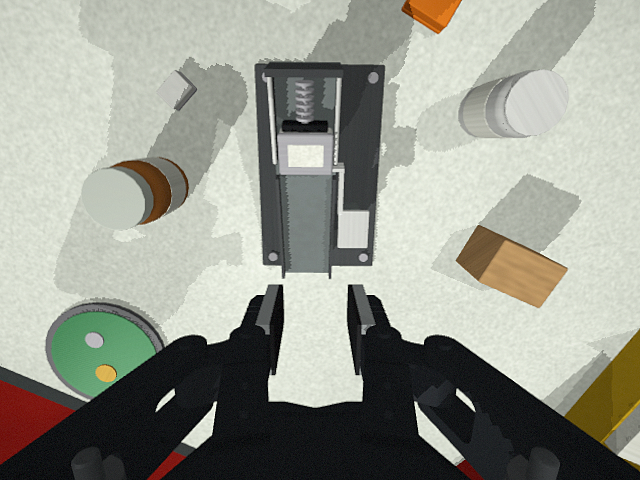

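Wrist view: dispenser is square with the jaws. Paddle plate is at (338–369, 210–248), chute walls at u≈282 and 331 (bottom end), tin at (305,155). Fingertips lie at (270,290) and (360,290).

Run:
```python
from h import *
np.set_printoptions(precision=4,suppress=True)
f=np.load("w1.npz");p=viewer.camera_params("wrist");C=(*cam("wrist",env.observe())[:2],f["R"],f["c"])
X=cloud(C,f["d"]);g=cv2.cvtColor(f["im"],cv2.COLOR_RGB2GRAY)
sub=np.zeros((480,640),bool);sub[205:252,333:374]=1
sub&=(abs(X[...,2]-.075)<.007)
k,l,st,ce=cv2.connectedComponentsWithStats(cv2.morphologyEx(sub.astype(np.uint8),cv2.MORPH_OPEN,np.ones((9,9))))
i=1+st[1:,4].argmax();vu=np.argwhere(l==i)[:,::-1];print(st[i],np.median(X[l==i][:,2]))
w=onplane(C,vu,.075)[:,:2];r=cv2.minAreaRect((w*1000).astype(np.float32));print("paddle",r)
# chute walls at lower end rays, z ~.043 (wall top) ; tin edges
a=onplane(C,[(268,260),(258,75),(372,260),(383,75)],.004);print("base edges",a[:,:2])
d=lambda u,v:np.degrees(np.arctan2(*(v-u)[1::-1]));print("yaw",d(a[1],a[0]),d(a[3],a[2]))
th=np.radians(30.1);ex=np.array([np.cos(th),np.sin(th)]);ey=np.array([-ex[1],ex[0]])
pc=w.min(0)/2+w.max(0)/2;pc=np.array(r[0])/1000
e=onplane(C,[(285,275),(329,275)],.033)[:,:2].mean(0)-pc;print("chute end rel paddle",e@ex,e@ey,"expect 61,-44")
for o in((54,22),):
  t=pc+ex*(o[0]-58)*.001+ey*(o[1]-44)*.001;s=env.observe();print("target",t,"delta mm",(t-s["position"][:2])*1000)
```

```text
[ 338  210   31   38 1148] 0.07424746385185454
paddle ((541.4576416015625, 164.99313354492188), (35.394256591796875, 27.99410057067871), 30.625978469848633)
base edges [[0.6375 0.1166]
 [0.4682 0.0146]
 [0.5751 0.2221]
 [0.4046 0.1221]]
yaw 31.06781263729397 30.393160059087727
chute end rel paddle 0.0649067809361503 -0.04335827651944137 expect 61,-44
target [0.549 0.144] delta mm [-5.1195 12.1959]
```

```bash
python3 -m pendant '[[[-5,12,0],0,-0.29],[[0,0,-40],0,-0.29],[[0,0,-40],0,-0.29],[[0,0,-40],0,-0.29],[[0,0,-5],0,-0.29],[[0,0,0],0,-0.29],[[0,0,0],0,-0.29]]'
python3 - <<'E'
from h import *
np.set_printoptions(precision=4,suppress=True)
s=env.observe();im,d=viewer.get_image("wrist");C=cam("wrist",s)
print(s["position"],s["ft_force"],(np.array([.549,.144])-s["position"][:2])*1000, s["tool_rot"][:,1])
np.savez("w2.npz",im=im,d=d,R=C[2],c=C[3]);
a=cv2.convertScaleAbs(im[:,:,::-1],alpha=1.4)[60:360,180:440]
b=viewer.get_image("side")[0][130:280,260:420,::-1]
cv2.imwrite("pics/w2.png",np.hstack([cv2.resize(a,(390,450)),cv2.resize(cv2.convertScaleAbs(b,alpha=1.6),(400,450))]))
E
```

```text
time_s: 2.52
position: [0.5454, 0.153, 0.1039]
tool_rot: [[-0.855, -0.518, 0.003], [-0.518, 0.855, -0.002], [-0.001, -0.003, -1.0]]
ft_force: [0.7, -0.5, -0.3]
grip_width: 0.0305
[0.5454 0.153  0.1039] [ 0.7476 -0.5117 -0.2575] [ 3.5995 -9.0115] [-0.5182  0.8553 -0.0031]
```

View pics/w2.png

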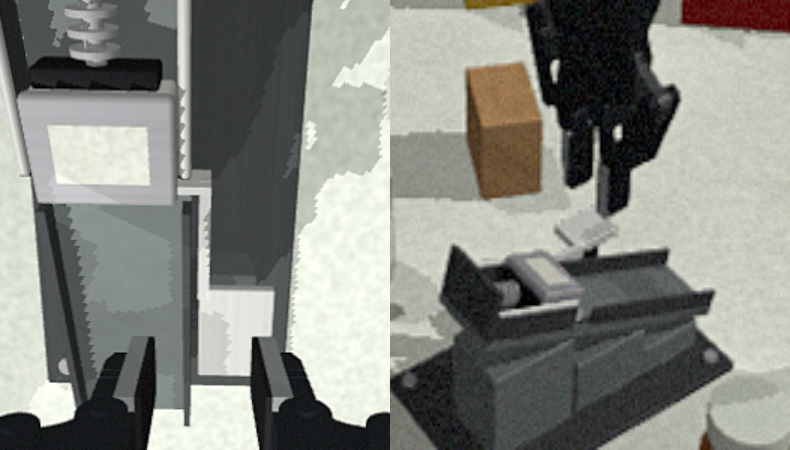

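The wrist part shows the tool a little too far to the paddle's outer side: left finger over the chute's right half, right finger at the paddle's outer edge. The measured offset (3.6,−9) mm agrees; I'll correct it and measure the fingertips.

```bash
python3 -m pendant '[[[3,-8,0],-0.012,-0.29],[[0,0,0],0,-0.29],[[0,0,0],0,-0.29],[[0,0,0],0,-0.29]]'
cat > tips.py <<'E'
from h import *
np.set_printoptions(precision=1,suppress=True)
s=env.observe();im,d=viewer.get_image("wrist");C=cam("wrist",s);X=cloud(C,d)
np.savez("w3.npz",im=im,d=d,R=C[2],c=C[3])
th=np.radians(30.5);ex=np.array([np.cos(th),np.sin(th)]);ey=np.array([-ex[1],ex[0]])
pc=np.array([.5415,.165])
def fr(p):w=p-pc;return np.c_[w@ex*1000+58,w@ey*1000+44]
print("t",s["time_s"],"TCP",s["position"]*1000,"disp",fr(s["position"][None,:2]),"F",s["ft_force"],"yaw",np.degrees(np.arctan2(*s["tool_rot"][:2,1][::-1]))-90,"w",s["grip_width"]*1000)
g=im.max(2);top=s["position"][2]
z=X[...,2];m=(d>0)&(z>top-.02)&(z<top+.06)
q=fr(X[...,:2].reshape(-1,2)).reshape(480,640,2);t=fr(s["position"][None,:2])[0]
m&=(abs(q[...,0]-t[0])<25)&(abs(q[...,1]-t[1])<50)
for sd in(-1,1):
    k=m&((q[...,1]-t[1])*sd>0)&(z>top-.003 if top>.095 else m)
    if k.sum():print("finger",sd,"n",k.sum(),"zmin",np.percentile(z[k],1)*1000,"y",np.percentile(q[k][:,1],[2,98]),"x near tip",np.percentile(q[k&(z<np.percentile(z[k],1)+.01)][:,0],[2,98]))
# paddle re-measure
P=onplane(C,[(0,0)],.075)
k=(abs(z-.0745)<.004)&(q[...,0]>35)&(q[...,0]<80)&(q[...,1]>28.5)&(q[...,1]<65)
k=cv2.morphologyEx(k.astype(np.uint8),cv2.MORPH_OPEN,np.ones((5,5)))>0
print("paddle x",np.percentile(q[k][:,0],[1,99]),"y",np.percentile(q[k][:,1],[1,99]),"z",np.median(z[k])*1000 if k.any() else 0)
E
python3 tips.py
```

```text
time_s: 3.12
position: [0.5493, 0.1438, 0.1051]
tool_rot: [[-0.862, -0.506, 0.005], [-0.506, 0.862, -0.002], [-0.003, -0.004, -1.0]]
ft_force: [0.7, -0.0, -0.4]
grip_width: 0.0304
t 3.125 TCP [549.3 143.8 105.1] disp [[54.  21.7]] F [ 0.7 -0.  -0.4] yaw 30.406878722875334 w 30.358876926285205
finger -1 n 7452 zmin 109.90071933871165 y [-26.3   6.8] x near tip [42.3 62.8]
finger 1 n 7459 zmin 110.01496173061713 y [37.2 70.2] x near tip [42.4 63.1]
paddle x [36.9 75.5] y [30.3 57.8] z 74.24031858573795
```

```bash
python3 -m pendant '[[[0,0,-15],0,-0.29],[[0,0,-13],0,-0.29],[[0,0,0],0,-0.29],[[0,0,0],0,-0.29],[[0,0,0],0,-0.29]]'; python3 tips.py
```

```text
time_s: 3.8
position: [0.5489, 0.1439, 0.0745]
tool_rot: [[-0.862, -0.506, 0.003], [-0.507, 0.862, -0.002], [-0.002, -0.004, -1.0]]
ft_force: [-1.2, -0.3, 1.1]
grip_width: 0.0309
t 3.8 TCP [548.9 143.9  74.5] disp [[53.7 22.1]] F [-1.2 -0.3  1.1] yaw 30.431162433017235 w 30.851100648223948
finger -1 n 11549 zmin 54.79707082010397 y [-26.1  18.6] x near tip [29.2 70.8]
finger 1 n 10320 zmin 57.945759490542045 y [24.1 70.1] x near tip [29.9 77.7]
paddle x [36.4 75.9] y [30.1 57.8] z 73.83195866434887
```

```bash
python3 -m pendant '[[[0,0,-4],0,-0.29],[[0,0,-4],0,-0.29],[[0,0,0],0,-0.29],[[0,0,0],0,-0.29]]'; python3 -m pendant '[[[0,0,-5],0,-0.29],[[0,0,-4],0,-0.29],[[0,0,0],0,-0.29],[[0,0,0],0,-0.29],[[0,0,0],0,-0.29]]'
python3 tips.py
python3 - <<'E'
from h import *
f=np.load("w3.npz");a=cv2.convertScaleAbs(f["im"][:,:,::-1],alpha=1.4)[60:360,180:440]
b=viewer.get_image("side")[0][160:280,260:400,::-1]
cv2.imwrite("pics/w4.png",np.hstack([cv2.resize(a,(390,450)),cv2.resize(cv2.convertScaleAbs(b,alpha=1.6),(400,450))]))
E
```

```text
time_s: 4.35
position: [0.5492, 0.144, 0.0669]
tool_rot: [[-0.862, -0.507, 0.005], [-0.507, 0.862, -0.002], [-0.003, -0.004, -1.0]]
ft_force: [-2.0, 0.5, 3.0]
grip_width: 0.0303
time_s: 4.97
position: [0.5495, 0.1442, 0.0632]
tool_rot: [[-0.862, -0.507, 0.01], [-0.507, 0.862, -0.002], [-0.008, -0.007, -1.0]]
ft_force: [-2.0, 0.1, 5.4]
grip_width: 0.0307
t 4.975 TCP [549.5 144.2  63.2] disp [[54.3 22. ]] F [-2.   0.1  5.4] yaw 30.475480047359554 w 30.706422442627073
finger -1 n 11633 zmin 46.172669302209194 y [-26.  20.] x near tip [57.3 79. ]
finger 1 n 10528 zmin 52.39352673548682 y [23.5 70.1] x near tip [31.  76.4]
paddle x [42.6 47.6] y [37.5 50.3] z 74.42185698902087
```

View pics/w4.png

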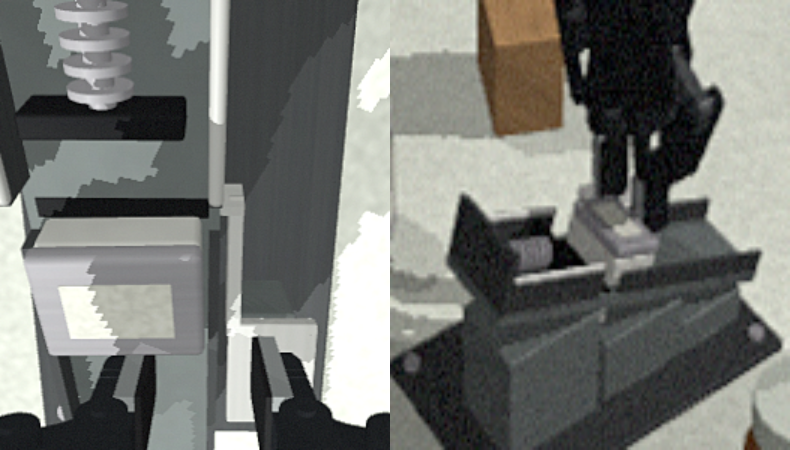

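The wrist part shows the tin past the gate, its front face against the left (chute) finger, with the right finger on the paddle. Now I'll measure how far the paddle is down.

```bash
cat > pad.py <<'E'
from h import *
np.set_printoptions(precision=1,suppress=True)
th=np.radians(30.5);ex=np.array([np.cos(th),np.sin(th)]);ey=np.array([-ex[1],ex[0]]);pc=np.array([.5415,.165])
for n in("wrist","scene","side"):
    s=env.observe();im,d=viewer.get_image(n);X=cloud(cam(n,s),d);w=X[...,:2]-pc;x=w@ex*1000+58;y=w@ey*1000+44;z=X[...,2]*1000
    k=(d>0)&(x>38)&(x<76)&(y>30)&(y<58)&(z>50)&(z<80)
    print(n,k.sum(),np.histogram(z[k],bins=np.arange(50,81,2))[0])
    k=(d>0)&(x>0)&(x<60)&(abs(y)<21)&(z<95);u=(x*np.cos(.314)-(z-72)*np.sin(.314));v=x*np.sin(.314)+(z-72)*np.cos(.314)
    k&=(v>18)&(v<26)&(u<48);print(" tin top u",np.percentile(u[k],[2,98]) if k.sum()>20 else None,"v",np.median(v[k]))
print(s["position"]*1000,s["ft_force"],s["qvel"])
E
python3 pad.py
```

```text
wrist 2616 [   0    0    0   34   93  446 1496   38   32   60   67   85   77   86
  102]
 tin top u [ 4.4 41.1] v 21.39265609894504
scene 335 [  0   0   0   2   4 108 115  14   7  15  10  15  15  18  12]
 tin top u [ 6.5 45.6] v 20.877096209422
side 114 [ 0  0  0  0  2 13 21  6  8 12  8 13 10 12  9]
 tin top u [ 3.9 43.6] v 21.915707917741145
[549.5 144.2  63.1] [-1.6  0.3  4.1] [-0.1 -0.  -0.1 -0.1  0.  -0. ]
```

```bash
python3 -m pendant '[[[0,0,-1],0,-0.29],[[0,0,-1],0,-0.29]]'; python3 pad.py
```

```text
time_s: 5.48
position: [0.5497, 0.1443, 0.0625]
tool_rot: [[-0.862, -0.507, 0.01], [-0.507, 0.862, -0.002], [-0.008, -0.007, -1.0]]
ft_force: [-6.1, -1.2, 18.0]
grip_width: 0.0304
wrist 2658 [   0    0    2   45   96  864 1088   35   44   60   75   85   85   88
   91]
 tin top u [ 4.5 41.1] v 21.38098946494128
scene 349 [  0   0   1   3   9 141  82   9  11  13  16  17  14  15  18]
 tin top u [ 6.6 46.3] v 20.960409755958672
side 114 [ 0  0  0  1  2 18 17  7  7  7 10 12 13  7 13]
 tin top u [ 3.8 45. ] v 21.804789450712878
[549.7 144.3  62.6] [-5.6 -0.8 14.8] [ 0.   0.  -0.1  0.  -0.1  0.1]
```

```bash
python3 -c "
from rig import ticket;print(ticket.close_job())"
```

```text
the job is handed in; nothing more can be done
None
```

I pressed the paddle fully down with one finger. The tin popped past the gate and stopped against the other finger, and I handed the job in at about 5.6 s with the arm holding that pose. The hand-in reports no verdict.

My last checks before handing in:
- **Paddle:** depth readings put its top at 60–64 mm above the counter, against 63 mm fully down. Another 2 mm commanded down raised the vertical force from about 5 N to 15–18 N while the tool sank only about 0.6 mm, so I take it to be at its stop.
- **Tin:** its middle lies about 23–26 mm past the gate. Its top is about 21–22 mm above the chute floor, so it rests on the floor. It did not move between the last two looks.
- **Touching the finger:** I saw this in the wrist picture, but could not measure the contact force on the tin separately.
- **Goods around the dispenser:** I never went near the jar, can or carton. I did not measure their positions again at the end.

The wrist and fixed cameras disagreed by about 3–5 mm on the paddle's position. I used the closer wrist view, and the fingers landed as planned. The wrist also read about 5 N sideways at the end. It points the wrong way to come from the tin, so I put it down to friction on the paddle.

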